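# Put the class tool kit back into its foam tray

### The job

Put the class kit away: the red rubber rib, the green-handled loop tool, the blue brush and the boxwood modelling tool each go into the cutout of their own outline in the foam tray, the right way round and pressed fully home on the yellow floor. The wooden rib and the loop tool with the bare wooden handle are the workshop's own: leave them lying where they are.

Things in the scene. Friction and masses are not known exactly. Their poses are not given: they have to be found in the camera images.
- red_rib: The red rubber rib (kidney-shaped scraper), 46 x 116 x 8 mm, lying flat; belongs to the kit. Origin: middle of its underside; y along its length, x across (its straight long edge at x = -23 mm, its curved edge at x = +23 mm), z up. Grip across x (about 45 mm) at the origin.
- green_loop: The loop tool with the green wooden handle, 191 mm long, round handle 14 mm thick, wire loop 31 mm wide; belongs to the kit. Origin: under the middle of its length; the wire loop is at -y (from -96 to about -56 mm), the handle from -39 to +95 mm; z up. Grip across x (14 mm) at the origin, where there is handle; the handle's axis is 7 mm above the underside. The handle can roll on the table.
- blue_brush: The glaze brush with the dark blue handle, 229 mm long, up to 12 mm thick; belongs to the kit. Origin: under the middle of its length; the bristles are at -y, the handle's thin end at +y; z up. Grip across x (10 mm wide, 12 mm high there) at the origin.
- boxwood_tool: The flat boxwood modelling tool, a plain light-brown stick without wire or bristles, 17 x 169 x 8 mm; belongs to the kit. Origin: middle of its underside; y along it, its pointed end at -y, its blunt end at +y; z up. Grip across x (15 to 16 mm) at the origin.
- wooden_rib: A brown wooden rib of the red one's shape and size; the workshop's own, not part of the kit: leave it. Origin: middle of its underside, y along it. The six tools lie before an open wooden tool chest (drawer front at x = 0.63 m, 0.08 m high; chest from x = 0.70 m, 0.17 m high, lid up to 0.37 m; y from -0.36 to -0.02 m): lift tools well up and carry them clear of it.
- plain_loop: A loop tool of the same size as the green one but with a bare wooden handle (191 mm long, 14 mm thick); it belongs to the workshop, not to the kit: leave it where it lies. Origin: under the middle of its length, y along it, wire loop at -y.
- foam_red_rib: Dark grey foam strip, 66 x 244 mm, with the red rib's cutout: broad kidney shape, 52 x 121 mm, yellow floor. Origin: middle of the strip's underside, 5 mm above the table; y along it, z up. In all four strips the yellow floor is at z = 6 mm, the foam's top at z = 18 mm; a seated tool has the strip's x, y and heading (y the same way, not reversed) and its origin at z = 6 mm.
- foam_green_loop: Such a strip, same frame, with the green loop tool's cutout: a 20 mm channel ending at -y in a 37 mm wide bay for the loop. All cutouts: about 3 mm clear all round, 6 mm bevel on top; four springy foam lips at y = -29 and +29 mm pinch the tool's sides, so it stops 4 to 7 mm too high and has to be pushed down firmly (about 5 to 12 N) to the floor.
- foam_blue_brush: Such a strip with the blue brush's cutout: the longest, 235 mm, a 17 mm channel, 8 mm at its +y end. A finger trough (44 mm long in y, down to the yellow floor) crosses every strip at y = 0, so fingers holding a tool across its origin go down with it. To let go, open by 10 to 20 mm only: the next tool's centre line is 66 mm away.
- foam_boxwood_tool: Such a strip with the boxwood tool's cutout: 174 mm long, up to 23 mm wide, pointed at -y, blunt at +y. The four strips lie side by side, in any order, fixed in a shallow plywood tray, 284 x 264 mm, rim 26 mm above the table with gaps in line with the trough; all share the tray's heading, which varies by 15 degrees either way.

How it is judged:
By the outcome, as a careful person would: the job done as asked, in the order asked, and still so for the second after the job is handed in, with the robot touching nothing.
It also fails if it takes over 141 s, if anything falls off the work surface, if the arm or the gripper's body presses on something with over 40 N, if the wrist force passes 120 N, or if a joint passes its speed limit or range.

### The arm

A 6-joint arm with a two-finger parallel gripper is mounted at the origin on a cart in front of the work surface, level with it; the furniture and walls round the work are solid. World frame = base frame: x ahead of the robot, y to its left, z up, the work surface at z = 0. Lengths are in m, angles in rad, forces in N, time in s.
With the tool pointing down it reaches from about 0.425 to 0.95 m from the base axis. Payload 3.5 kg.
Tool frame: the origin (TCP) lies midway between the tips of the shut fingers; the grasp point (between the pads) lies 19 mm behind it; z points along the fingers, y is the line along which they close (so a half turn about z gives the same grasp; the last joint's range is limited). The gripper opens to 85 mm and grips with 20 to 120 N. Pads are 22 mm wide; open, the fingers measure 114 mm over their backs; the gripper's body (76 mm by 85 mm) begins 54 mm behind the grasp point. The pads swing forward as they close: fully open they stand 13 mm farther back than shut.
Start: joints at [0.971, 0.286, 1.577, -0, 1.279, -0.15], TCP at [0.293, 0.608, 0.231] pointing down, gripper open.
Joint ranges: [-2.77, 2.77], [-0.9, 2.22], [0.21, 2.48], [-1.53, 4.67], [0.24, 2.81], [-2.84, 2.84]. Speed limits (rad/s): [2.79, 2.79, 3.14, 3.14, 3.14, 3.14].

### API

Orientations are given as a unit quaternion [x, y, z, w].
In Python, from plant import ctrl gives the robot as it stands.
- The arm moves only by the tool send_rows, never from a script. Its argument "series" is a list that holds one entry, the list of rows, each a list of 7 numbers: the shift along the tool's x, y, z in cm, then the turn, a rotation vector about the tool's x, y, z in rad, then the opening, from -1 (shut) to 1 (fully open). In form: [[[x, y, z, rx, ry, rz, jaw], ...]]. A call has 1 to 10 rows; each row shifts and turns the commanded pose from where the row before left it, along the tool's axes as they then stand; what a row does not reach is not made up. A row lasts 1/8 s, in which the tool goes at most 62.5 mm and 10.7 degrees, less where a joint would pass 70% of its speed; a pose out of reach is approached as far as the arm can. A call is refused whole if a number of a shift passes 6.25 or a number of a turn 0.188, either way. A call with a gripper value outside its range is refused whole. The fingers move at their own pace and stop on an object; "force" is the grip in N (left out, the last holds). Time passes only in rows, so rows that do not move let the fingers close. It gives the time, the measured TCP pose, the force, the opening and the grip force at its end, in the units of the state.
- ctrl.get_state(): the state, without advancing time (a new reading comes with each control period).
- ctrl.read_camera(name): name is "scene" or "top" or "wrist"; returns a dict with "img" (400x640x3 uint8, red, green, blue), "fx", "fy", "cx", "cy" (pixels), "R" (3x3) and "t" (3): a world point X has camera coordinates R X + t; the wrist camera has in their place "hand_eye" (4x4, takes a point from camera to tool coordinates, whose origin is the TCP and whose axes are the flange's). Camera axes: x right, y down, z forward; pixel columns grow to the right and rows downward; lengths in m; the calibration is good to about 2 mm. The wrist camera is an equidistant fisheye: a pixel r from the principal point sees the ray r / f radians off the axis. A picture is of the moment at which its call begins: read the wrist's pose just before it. There is no depth.
- ctrl.sign_off(): hands the job in; it is judged then, once.
The state is a dict: "time": time; "qpos": joint angles; "dq": joint speeds; "joint_efforts": joint torques, N m; "eef_pos": TCP position; "tcp_rot": TCP orientation; "contact_force": force on the tool from outside, world axes, zero at the start; "wrist_torque": the same for the moment, N m; "opening": opening from 0.0 (shut) to 1.0 (fully open); "finger_force": force on a finger pad.
Only numpy, scipy, OpenCV 4.12 (cv2) and the standard library are available. Lean on these libraries where they do the work, as an engineer would, in place of code of your own. Each camera call takes 0.05 s, during which the arm holds its last target. There are 200 camera calls.

## Working session

There is one attempt and no reset: what is moved stays moved. The work goes in short steps, Python scripts to look and compute and a tool call to move; the robot and the scene stay as the last step left them, time stands still between calls to the robot, and variables do not carry over. Pictures are saved under pics/ and viewed, at most 16 in all, crops included, and the job is handed in when it is done.

Besides the shell and the picture viewer there is one more tool, called after "Emit:" as name(argument=value, ...) on one line, values as JSON. send_rows: Moves the arm, as the interface text tells. Its arguments: {"type":"object","properties":{"series":{"type":"array"},"force":{"type":"number"}},"required":["series"]}

```bash
mkdir -p pics; ls; python3 - <<'E'
from plant import ctrl
import cv2
s=ctrl.get_state();print(s)
for n in ["top","scene"]:
    c=ctrl.read_camera(n);print(n,{k:v for k,v in c.items() if k!="img"})
    cv2.imwrite(f"pics/{n}0.png",c["img"][:,:,::-1])
E
```

```text
pics
{'time': 0.0, 'qpos': array([ 9.71006152e-01,  2.87181469e-01,  1.57818613e+00, -1.78828056e-05,
        1.27860259e+00, -1.49964371e-01]), 'dq': array([ 0.00039287,  0.00109456, -0.00148278,  0.00076736,  0.00295941,
        0.00051962]), 'joint_efforts': array([-1.86249326e-04, -4.05972254e+01, -2.92633277e+01, -6.81749748e-05,
        5.66146089e-03, -1.97176411e-05]), 'eef_pos': array([0.29307335, 0.60732148, 0.2299317 ]), 'tcp_rot': array([ 2.23018781e-01,  9.74813423e-01, -1.10934200e-03, -4.27311125e-04]), 'contact_force': array([ 0.09774147, -0.06667828, -0.00749312]), 'wrist_torque': array([-0.04307785, -0.03921095,  0.03510532]), 'finger_force': 0.0, 'opening': 0.9988197831523962}
top {'fx': 362.6798168562133, 'fy': 362.6798168562133, 'cx': 312.69531747488145, 'cy': 192.91144602615526, 'R': array([[ 0.00751182, -0.99995958, -0.00494096],
       [-0.99719289, -0.00712275, -0.07453597],
       [ 0.07449777,  0.00548699, -0.99720608]]), 't': array([0.01580422, 0.49311503, 0.99038381])}
scene {'fx': 512.1564345031161, 'fy': 512.1564345031161, 'cx': 326.3618574284231, 'cy': 202.3060121194815, 'R': array([[ 0.48156954, -0.87639844, -0.00406885],
       [-0.61500705, -0.33462349, -0.71399821],
       [ 0.62438538,  0.34634216, -0.7001357 ]]), 't': array([-0.23449174,  0.3631959 ,  1.3565282 ])}
```

View pics/top0.png

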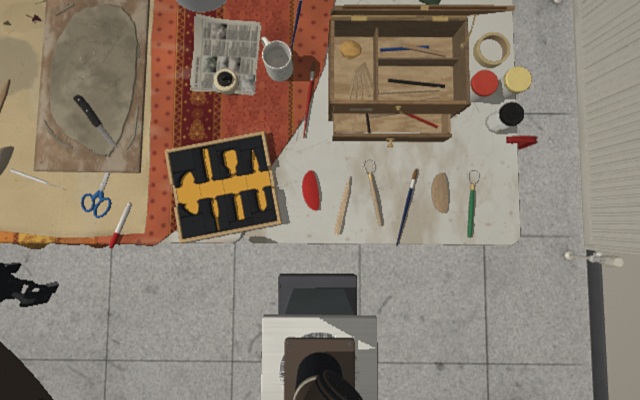

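View pics/scene0.png

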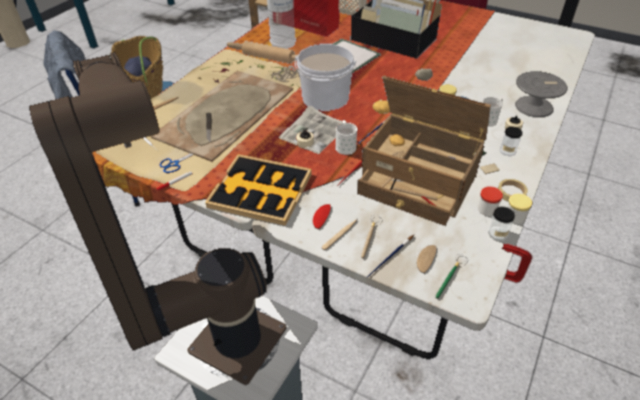

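The top view shows the tray at about (222,186). The tools run left to right: red rib (312,190), boxwood (344,205), plain loop (373,193), brush (408,205), wooden rib (440,193) and green loop (473,203). I'll enlarge both areas next.

```bash
python3 - <<'E'
import cv2
im=cv2.imread("pics/top0.png")
def crop(n,x0,y0,x1,y1,k,st):
    c=cv2.resize(im[y0:y1,x0:x1],None,fx=k,fy=k,interpolation=cv2.INTER_CUBIC)
    for x in range((x0//st+1)*st,x1,st):
        cv2.putText(c,str(x),((x-x0)*k,8),0,.35,(255,0,255),1); cv2.line(c,((x-x0)*k,10),((x-x0)*k,16),(255,0,255),1)
        for y in range((y0//st+1)*st,y1,st): cv2.circle(c,((x-x0)*k,(y-y0)*k),1,(255,0,255),-1)
    for y in range((y0//st+1)*st,y1,st): cv2.putText(c,str(y),(0,(y-y0)*k+3),0,.35,(255,0,255),1)
    cv2.imwrite(n,c)
crop("pics/tray1.png",160,128,286,246,5,10)
crop("pics/tools1.png",295,150,493,248,4,10)
E
```

```text
(no output)
```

View pics/tray1.png

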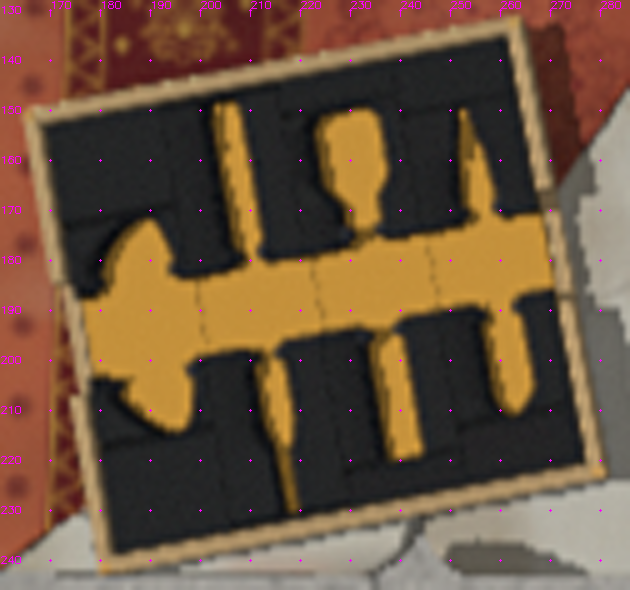

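View pics/tools1.png

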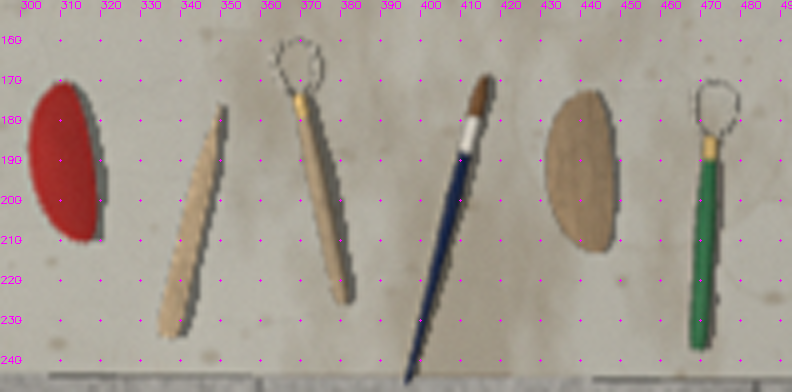

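The strips run left to right: red rib, brush, green loop, boxwood. All have +y towards the robot, as do the tools. Next I turn pixels into poses.

```bash
cat > h.py <<'E'
import numpy as np, cv2
from scipy.spatial.transform import Rotation as Ro
from plant import ctrl
K=dict(fx=362.6798,cx=312.6953,cy=192.9114)
def top(px,z):
    R=np.array([[0.00751182,-0.99995958,-0.00494096],[-0.99719289,-0.00712275,-0.07453597],[0.07449777,0.00548699,-0.99720608]]);t=np.array([0.01580422,0.49311503,0.99038381])
    d=R.T@np.array([(px[0]-K['cx'])/K['fx'],(px[1]-K['cy'])/K['fx'],1]);o=-R.T@t
    return (o+d*(z-o[2])/d[2])[:2]
def shot(name):
    s=ctrl.get_state();c=ctrl.read_camera("wrist");cv2.imwrite(f"pics/{name}.png",c["img"][:,:,::-1])
    np.savez(f"pics/{name}.npz",p=s["eef_pos"],q=s["tcp_rot"],H=c["hand_eye"],k=[c["fx"],c["fy"],c["cx"],c["cy"]]);return c["img"]
def wrist(name,px,z):
    d=np.load(f"pics/{name}.npz");f,_,cx,cy=d["k"];u=np.array([px[0]-cx,px[1]-cy]);r=np.hypot(*u);th=r/f
    ray=np.r_[np.sin(th)*u/max(r,1e-9),np.cos(th)];R=Ro.from_quat(d["q"]).as_matrix();H=d["H"]
    o=R@H[:3,3]+d["p"];v=R@H[:3,:3]@ray;return (o+v*(z-o[2])/v[2])[:2]
def wproj(name,X):
    d=np.load(f"pics/{name}.npz");f,_,cx,cy=d["k"];R=Ro.from_quat(d["q"]).as_matrix();H=d["H"]
    c=H[:3,:3].T@(R.T@(np.asarray(X)-d["p"])-H[:3,3]);th=np.arctan2(np.hypot(c[0],c[1]),c[2]);a=np.arctan2(c[1],c[0]);return f*th*np.cos(a)+cx,f*th*np.sin(a)+cy
def delta(p,yaw,pos=None,yaw0=None):
    """remaining shift in the present tool frame (cm), tilt fix and turn, to reach TCP p with tool y at world angle yaw (deg), pointing down"""
    s=ctrl.get_state();R=Ro.from_quat(s["tcp_rot"]);a=np.radians(yaw)
    T=np.c_[[np.sin(a),-np.cos(a),0],[np.cos(a),np.sin(a),0],[0,0,-1]]
    rv=(R.inv()*Ro.from_matrix(T)).as_rotvec();sh=R.inv().apply(np.array(p)-s["eef_pos"])*100
    sh2=T.T@(np.array(p)-s["eef_pos"])*100
    y=R.apply([0,1,0]);print("pos",s["eef_pos"].round(4),"yaw",round(np.degrees(np.arctan2(y[1],y[0])),2),"shift now-axes",sh.round(2),"target-axes",sh2.round(2),"turn",rv.round(3),"t",round(s["time"],2))
def ends(a,b,n=''):  # a=-y end, b=+y end -> origin, heading deg
    a,b=np.array(a),np.array(b);d=b-a;print(n,((a+b)/2).round(4),"heading",np.degrees(np.arctan2(d[1],d[0])).round(2),"len",np.hypot(*d).round(4))
E
python3 - <<'E'
from h import *
f=lambda p,k,x0,y0:((p[0]+.5)/k-.5+x0,(p[1]+.5)/k-.5+y0)
A=lambda p,z:top(f(p,5,160,128),z); B=lambda p,z:top(f(p,4,295,150),z)
c=[A(p,.026) for p in [(25,108),(518,15),(605,475),(103,572)]]
print("tray",np.mean(c,0));ends((c[0]+c[1])/2,(c[2]+c[3])/2,"tray y");ends((c[1]+c[2])/2,(c[0]+c[3])/2,"tray x")
for p in [(152,220),(185,432),(230,102),(292,515),(350,108),(405,460),(462,108),(515,415)]: print(p,A(p,.006+.005))
ends(B((62,82),.008),B((88,242),.008),"red")
ends(B((222,106),.004),B((172,335),.008),"box")
ends(B((488,75),.006),B((407,382),.006),"brush")
ends(B((718,82),.007),B((700,348),.007),"green")
im=cv2.imread("pics/top0.png").astype(int);m=((im[:,:,2]>im[:,:,1]*2)&(im[:,:,2]>90)).astype(np.uint8);m[:,:298]=0;m[:,325:]=0;m[:165]=0;m[215:]=0
cs=max(cv2.findContours(m,0,2)[0],key=len)[:,0,:];w=np.array([top(p,.008) for p in cs],np.float32);print(cv2.minAreaRect(w))
H=ctrl.read_camera("wrist");print(H["hand_eye"].round(3).tolist(),H["fx"],H["cx"],H["cy"])
delta((.5,-.0,.25),90)
E
```

```text
tray [0.51081113 0.27022125]
tray y [0.5108 0.2702] heading -168.44 len 0.2618
tray x [0.5108 0.2702] heading 101.28 len 0.2798
(152, 220) [0.55131981 0.36581779]
(185, 432) [0.43213089 0.34343273]
(230, 102) [0.61893928 0.32376274]
(292, 515) [0.38643865 0.28230939]
(350, 108) [0.61594526 0.25562006]
(405, 460) [0.41745017 0.22000949]
(462, 108) [0.61636022 0.19215575]
(515, 415) [0.44298575 0.15904485]
red [0.5019 0.0177] heading -170.38 len 0.1143
box [ 0.4618 -0.0684] heading 167.68 len 0.1651
brush [ 0.4577 -0.2441] heading 164.64 len 0.2237
green [ 0.4683 -0.4267] heading 174.71 len 0.1873
((0.5009689331054688, 0.02678103931248188), (0.10934869945049286, 0.04252719506621361), 8.652620315551758)
[[-0.0, -0.955, -0.298, 0.076], [1.0, -0.0, 0.001, 0.001], [-0.001, -0.298, 0.955, -0.143], [0.0, 0.0, 0.0, 1.0]] 309.70691628693146 320.2623539194055 191.6221945685188Traceback (most recent call last):
  File "<stdin>", line 14, in <module>
  File "h.py", line 23, in delta
    rv=(R.inv()*Ro.from_matrix(T)).as_rotvec();sh=R.inv().apply(np.array(p)-s["eef_pos"])*100
                ~~~~~~~~~~~~~~^^^
  File "scipy/spatial/transform/_rotation.pyx", line 1143, in scipy.spatial.transform._rotation.Rotation.from_matrix
ValueError: Non-positive determinant (left-handed or null coordinate frame) in rotation matrix 0: [[ 1.000000e+00  6.123234e-17  0.000000e+00]
 [-6.123234e-17  1.000000e+00  0.000000e+00]
 [ 0.000000e+00  0.000000e+00 -1.000000e+00]].
```

```bash
sed -i 's/\[np.sin(a),-np.cos(a),0\]/[-np.sin(a),np.cos(a),0]/' h.py; python3 - <<'E'
from h import *
delta((.49,.28,.25),101.4)
E
```

```text
pos [0.2932 0.6075 0.2302] yaw 64.22 shift now-axes [-31.96 -20.93  -1.95] target-axes [-12.82 -35.99  -1.98] turn [-0.002 -0.001 -0.649] t 0.15
```

Emit:
send_rows(series=[[[0,0,0,0,0,-0.162,1],[0,0,0,0,0,-0.162,1],[0,0,0,0,0,-0.162,1],[0,0,0,0,0,-0.162,1],[-2.1,-5.8,-0.3,0,0,0,1],[-2.1,-5.8,-0.3,0,0,0,1],[-2.1,-5.8,-0.3,0,0,0,1],[-2.1,-5.8,-0.3,0,0,0,1],[-2.1,-5.8,-0.3,0,0,0,1],[-2.1,-5.8,-0.3,0,0,0,1]]])

```text
time: 1.4
eef_pos: [0.486, 0.2897, 0.2492]
tcp_rot: [-0.099, 0.995, 0.0, -0.0]
contact_force: [0.4, 0.5, 0.1]
opening: 1.003
finger_force: 0.0
```

```bash
python3 - <<'E'
from h import *
delta((.49,.28,.25),101.4)
shot("w1"); im=cv2.imread("pics/w1.png");delta((.502,.02,.25),99)
cv2.imwrite("pics/w1b.png",cv2.resize(im,(800,500)))
E
```

```text
pos [0.486  0.2897 0.2492] yaw 101.37 shift now-axes [-0.2  -1.03 -0.08] target-axes [-0.2  -1.03 -0.08] turn [ 0.    -0.    -0.001] t 1.4
pos [0.49   0.2839 0.2498] yaw 101.06 shift now-axes [  3.89 -26.13   0.11] target-axes [ 2.940e+00 -2.626e+01 -2.000e-02] turn [-0.005  0.002  0.036] t 1.45
```

View pics/w1b.png

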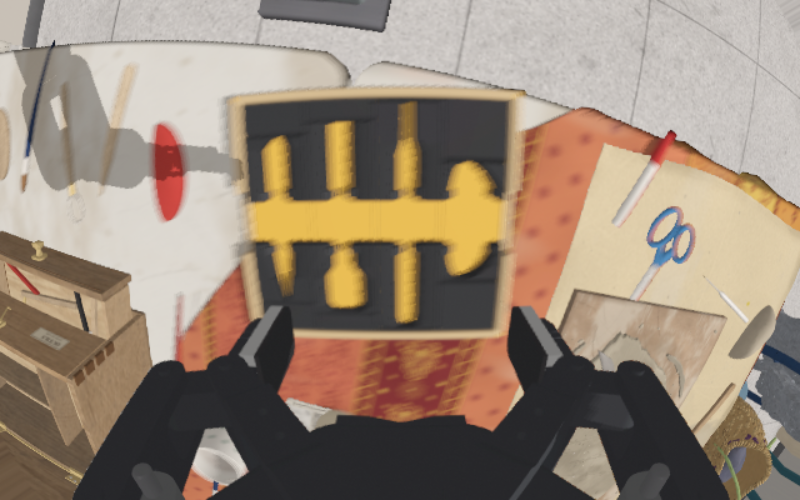

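The wrist picture shows the tray at (375,215) and the red rib at (170,170). It is blurred because the arm was still moving, so I'll take it again at rest.

Emit:
send_rows(series=[[[0,0,0,0,0,0,1],[0,0,0,0,0,0,1],[0,0,0,0,0,0,1]]])

```text
time: 1.82
eef_pos: [0.4846, 0.2927, 0.249]
tcp_rot: [-0.1, 0.995, 0.0, -0.0]
contact_force: [0.5, -0.0, -0.3]
opening: 0.999
finger_force: 0.0
```

```bash
python3 - <<'E'
from h import *
shot("w2"); im=cv2.imread("pics/w2.png");delta((.502,.02,.25),99)
# predicted tray corners / strip ends overlay with the top-camera estimate
a=np.radians(191.4);ex=np.array([np.sin(a),-np.cos(a)]);ey=np.array([np.cos(a),np.sin(a)]);o=np.array([.5108,.2702])
big=cv2.resize(im[50:290,90:450],None,fx=2.2,fy=2.2,interpolation=cv2.INTER_CUBIC)
for x,y,z in [(sx*.142,sy*.132,.026) for sx in(1,-1) for sy in(1,-1)]+[(.099,.0605,.006),(.099,-.0605,.006),(.033,.1175,.006),(.033,-.1175,.006),(-.033,-.0985,.006),(-.033,.0975,.006),(-.099,.087,.006),(-.099,-.087,.006)]:
    p=wproj("w2",np.r_[o+x*ex+y*ey,z]);q=((np.array(p)-[90,50]+.5)*2.2-.5).astype(int);cv2.drawMarker(big,tuple(map(int,q)),(255,0,255),0,9,1);print((x,y),q)
cv2.imwrite("pics/w2b.png",big)
E
```

```text
pos [0.4847 0.2927 0.2491] yaw 101.49 shift now-axes [  3.73 -27.07  -0.09] target-axes [  2.55 -27.21  -0.09] turn [ 0.    -0.     0.043] t 1.88
(0.142, 0.132) [717  49]
(0.142, -0.132) [684 483]
(-0.142, 0.132) [203  58]
(-0.142, -0.132) [247 478]
(0.099, 0.0605) [630 171]
(0.099, -0.0605) [621 369]
(0.033, 0.1175) [515  69]
(0.033, -0.1175) [513 451]
(-0.033, -0.0985) [410 424]
(-0.033, 0.0975) [398 106]
(-0.099, 0.087) [287 129]
(-0.099, -0.087) [308 406]
```

View pics/w2b.png

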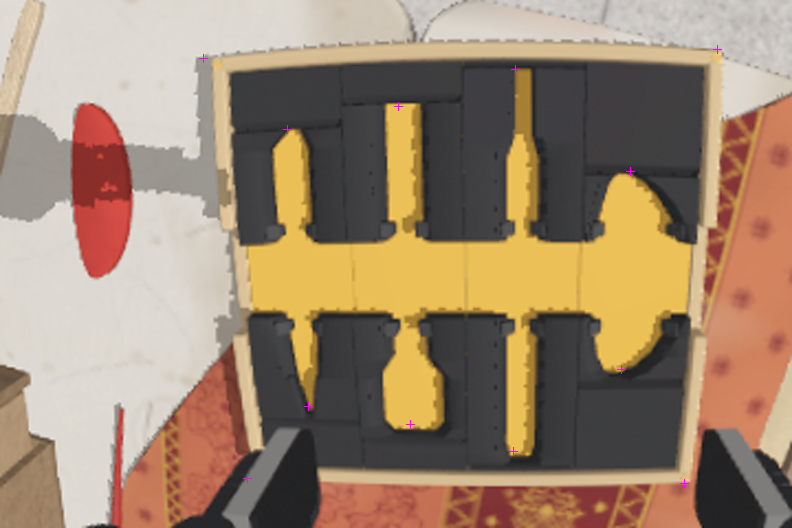

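The strips sit a few pixels right of and below the top-camera estimate, so I'll fit the tray pose from this view. The red rib is also fully in view: tip (88,104), tip (97,277), straight edge x≈72, curved edge x≈131.

```bash
python3 - <<'E'
from h import *
g=lambda p:((p[0]+.5)/2.2-.5+90,(p[1]+.5)/2.2-.5+50)
L=[((-.033,.0985),(402,103),.006),((-.033,-.099),(413,430),.006),((.033,.1175),(523,69),.006),((.033,-.1175),(520,457),.006),((-.099,.087),(291,129),.006),((-.099,-.087),(309,411),.006),
((.099,.0605),(628,174),.006),((.099,-.0605),(617,373),.006),((-.066,0),(353,278),.006),((0,0),(466,278),.006),((.066,0),(580,278),.006),((-.142,.132),(213,58),.026),((.142,.132),(721,50),.026)]
P=np.array([l[0] for l in L]);W=np.array([wrist("w2",g(l[1]),l[2]) for l in L])
pc,wc=P.mean(0),W.mean(0);U,S,V=np.linalg.svd((P-pc).T@(W-wc));R=(U@V).T
t=wc-R@pc;print("tray",t,"x-axis angle",np.degrees(np.arctan2(R[1,0],R[0,0])));print((1000*(W-(P@R.T+t))@R).round(1).tolist())
# red
im=cv2.imread("pics/w2.png").astype(int);m=((im[:,:,2]>im[:,:,1]*1.8)&(im[:,:,2]>80)).astype(np.uint8);m[:,:118]=0;m[:,155:]=0;m[:90]=0;m[185:]=0
cs=max(cv2.findContours(m,0,2)[0],key=len)[:,0,:];w=np.array([wrist("w2",p,.008) for p in cs],np.float32);print(cv2.minAreaRect(w))
E
```

```text
tray [0.5118744  0.27271557] x-axis angle 101.14464158009173
[[-0.4, 2.4], [-0.2, -1.9], [1.3, 2.1], [2.2, -2.2], [-0.2, 1.4], [-2.1, -2.3], [-4.2, 0.7], [-4.6, -0.2], [0.6, -1.0], [2.2, -1.0], [3.0, -0.6], [3.0, 0.4], [-0.6, 2.1]]
((0.5003812909126282, 0.032236382365226746), (0.11295677721500397, 0.04662838578224182), 5.026297092437744)
```

Emit:
send_rows(series=[[[0.7,-5.2,0,0,0,0.02,1],[0.7,-5.2,0,0,0,0.02,1],[0.7,-5.2,0.5,0,0,0.02,1],[0.7,-5.2,0.5,0,0,0.01,1],[0.3,-5.0,0.5,0,0,0,1],[0,0,0,0,0,0,1],[0,0,0,0,0,0,1],[0,0,0,0,0,0,1]]])

```text
time: 2.88
eef_pos: [0.4961, 0.0333, 0.2345]
tcp_rot: [-0.065, 0.998, 0.0, 0.0]
contact_force: [0.3, 0.4, 0.9]
opening: 1.002
finger_force: 0.0
```

```bash
python3 - <<'E'
from h import *
shot("w3"); im=cv2.imread("pics/w3.png");delta((.5008,.030,.20),97)
cv2.imwrite("pics/w3b.png",cv2.resize(im,(800,500)))
i=im.astype(int);m=((i[:,:,2]>i[:,:,1]*1.8)&(i[:,:,2]>80)).astype(np.uint8)
cs=max(cv2.findContours(m,0,2)[0],key=cv2.contourArea)[:,0,:];w=np.array([wrist("w3",p,.008) for p in cs],np.float32);print(cv2.minAreaRect(w),cs.min(0),cs.max(0),w[w[:,0].argmin()],w[w[:,0].argmax()])
E
```

```text
pos [0.4961 0.0332 0.2345] yaw 97.48 shift now-axes [-0.42 -0.38  3.45] target-axes [-0.42 -0.37  3.45] turn [0.    0.    0.008] t 2.92
((0.6772306561470032, 0.1573493778705597), (0.21086685359477997, 0.12511423230171204), 0.08701659739017487) [337 227] [418 343] [0.571825   0.13896438] [0.7826155  0.18942243]
```

View pics/w3b.png

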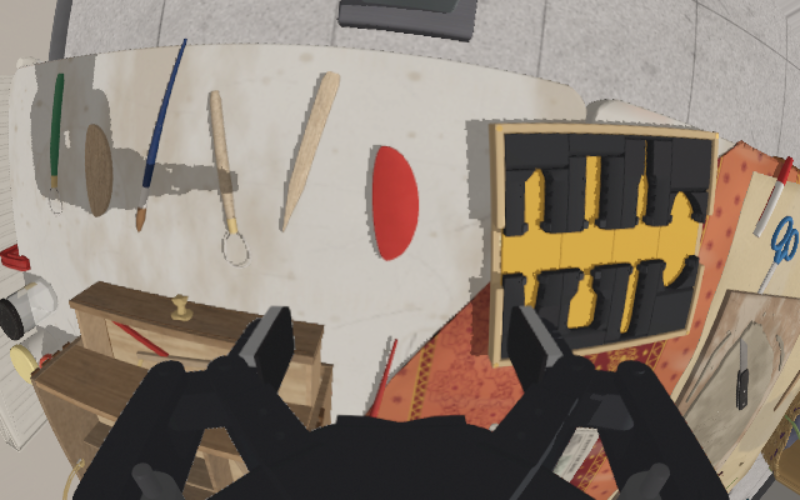

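The red rib is near (395,203), flat edge on the left. My colour mask caught the cloth instead, so I'll redo it inside a window.

```bash
cat >> h.py <<'E'
def red(name,x0,y0,x1,y1,z=.008):
    i=cv2.imread(f"pics/{name}.png").astype(int);m=((i[:,:,2]>i[:,:,1]*1.8)&(i[:,:,2]>80)).astype(np.uint8);k=np.zeros_like(m);k[y0:y1,x0:x1]=m[y0:y1,x0:x1]
    cs=max(cv2.findContours(k,0,cv2.CHAIN_APPROX_NONE)[0],key=cv2.contourArea)[:,0,:];w=np.array([wrist(name,p,z) for p in cs],np.float32);print(cv2.minAreaRect(w),cs.min(0),cs.max(0))
    return w
E
python3 - <<'E'
from h import *
w=red("w3",285,105,345,222)
# straight edge: points with lowest world y in the middle of the length
for lo,hi in [(.465,.535),(.475,.525)]:
    e=[(x,w[(abs(w[:,0]-x)<.003),1].min()) for x in np.arange(lo,hi+.001,.005)];p=np.polyfit(*np.array(e).T,1);print(90+np.degrees(np.arctan(p[0])),np.polyval(p,.5))
E
```

```text
((0.5001451373100281, 0.02968551218509674), (0.11307438462972641, 0.044040463864803314), 8.085054397583008) [298 117] [334 207]
97.63740941586771 0.00815287052343288
97.87701495385708 0.007748019923879343
```

Emit:
send_rows(series=[[[-0.4,-0.37,5,0,0,-0.007,0.5],[0,0,5,0,0,0,0.5],[0,0,5,0,0,0,0.5],[0,0,4,0,0,0,0.5],[0,0,3,0,0,0,0.5],[0,0,1,0,0,0,0.5],[0,0,0,0,0,0,0.5],[0,0,0,0,0,0,0.5]]], force=50)

```text
time: 3.92
eef_pos: [0.502, 0.0287, 0.0059]
tcp_rot: [-0.068, 0.998, -0.0, 0.001]
contact_force: [0.8, 0.6, 0.3]
opening: 0.753
finger_force: 0.0
```

```bash
python3 - <<'E'
from h import *
delta((.5003,.030,-.001),97.9)
shot("w4")
g=lambda p:((p[0]+.5)/2.2-.5+90,(p[1]+.5)/2.2-.5+50)
L=[((-.033,.0985),(402,103),.011),((-.033,-.099),(413,430),.011),((.033,.1175),(523,69),.011),((.033,-.1175),(520,457),.011),((-.099,.087),(291,129),.011),((-.099,-.087),(309,411),.011),((-.066,0),(353,278),.011),((0,0),(466,278),.011),((.066,0),(580,278),.011),((-.142,.132),(213,58),.026),((.142,.132),(721,50),.026)]
P=np.array([l[0] for l in L]);W=np.array([wrist("w2",g(l[1]),l[2]) for l in L])
pc,wc=P.mean(0),W.mean(0);U,S,V=np.linalg.svd((P-pc).T@(W-wc));R=(U@V).T
t=wc-R@pc;print("tray",t,"x-axis angle",np.degrees(np.arctan2(R[1,0],R[0,0])));print((1000*(W-(P@R.T+t))@R).round(1).tolist())
for n,x in zip("red brush green box".split(),(.099,.033,-.033,-.099)): print(n,t+R@[x,0])
E
```

```text
pos [0.502  0.0287 0.0059] yaw 97.78 shift now-axes [0.15 0.15 0.69] target-axes [0.15 0.15 0.69] turn [-0.001  0.003 -0.002] t 3.92
tray [0.51059885 0.27382266] x-axis angle 101.240272336318
[[-0.8, 1.4], [-1.0, -0.2], [0.1, 0.8], [0.6, -0.5], [0.2, 0.7], [-1.9, -0.7], [0.5, -0.7], [1.1, -0.7], [1.1, -0.4], [1.9, -0.4], [-1.7, 0.8]]
red [0.4913014  0.37092368]
brush [0.50416637 0.30618966]
green [0.51703134 0.24145565]
box [0.52989631 0.17672164]
```

Emit:
send_rows(series=[[[0.15,0.15,0.8,0,0,0,0.3],[0,0,0,0,0,0,0],[0,0,0,0,0,0,-0.3],[0,0,0,0,0,0,-0.3],[0,0,0,0,0,0,-0.3],[0,0,0,0,0,0,-0.3],[0,0,0,0,0,0,-0.3]]], force=50)

```text
time: 4.85
eef_pos: [0.5003, 0.0299, -0.0018]
tcp_rot: [-0.067, 0.998, -0.0, 0.001]
contact_force: [-1.3, 0.4, 9.1]
opening: 0.503
finger_force: 50.7
```

Emit:
send_rows(series=[[[0,0,-4,0,0,0,-0.3],[0,0,-5,0,0,-0.06,-0.3],[-0.95,5.6,-1,0,0,0,-0.3],[-0.95,5.6,0,0,0,0,-0.3],[-0.95,5.6,0,0,0,0,-0.3],[-0.95,5.6,0,0,0,0,-0.3],[-0.95,5.6,0,0,0,0,-0.3],[-0.95,5.6,0,0,0,0,-0.3],[0,0,0,0,0,0,-0.3],[0,0,0,0,0,0,-0.3]]])

```text
time: 6.1
eef_pos: [0.489, 0.3703, 0.0957]
tcp_rot: [-0.098, 0.995, -0.0, -0.001]
contact_force: [-0.2, 0.2, -0.3]
opening: 0.504
finger_force: 51.2
```

```bash
python3 - <<'E'
from h import *
shot("w5"); im=cv2.imread("pics/w5.png");delta((.4913,.3709,.06),101.2)
s=ctrl.get_state();w=red("w5",200,60,440,300,s["eef_pos"][2]+.010)
# expected held outline and slot outline overlay
big=cv2.resize(im,(800,500))
a=np.radians(101.2);ex=np.array([np.cos(a),np.sin(a)]);ey=np.array([-ex[1],ex[0]])
for x in (.023+.003,-.026):
  for y in np.arange(-.06,.061,.02):
    p=np.array(wproj("w5",np.r_[np.array([.4913,.3709])+x*ex+y*ey,.011]))*1.25;cv2.circle(big,(int(p[0]),int(p[1])),2,(255,0,255),-1)
cv2.imwrite("pics/w5b.png",big)
E
```

```text
pos [0.4893 0.3697 0.0958] yaw 101.16 shift now-axes [-0.23  0.08  3.58] target-axes [-0.22  0.08  3.58] turn [-0.001 -0.001 -0.001] t 6.15
((0.4732612669467926, 0.36790239810943604), (0.08246663957834244, 0.04432706907391548), 11.285309791564941) [273 141] [366 299]
```

View pics/w5b.png

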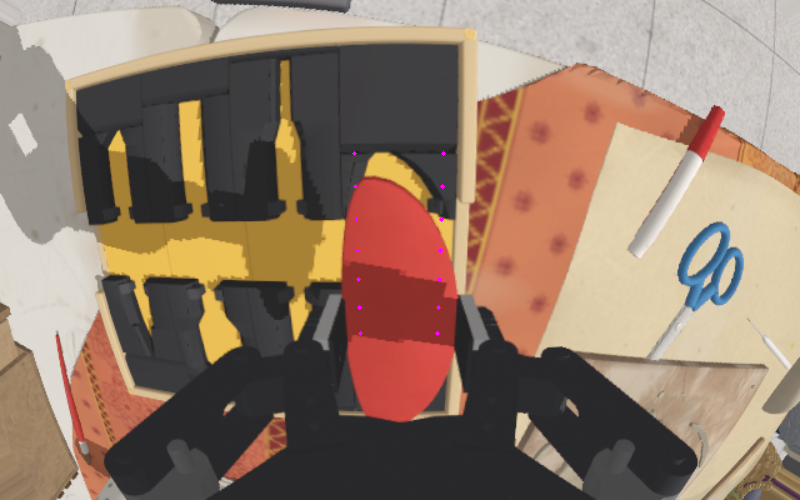

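The rib is held straight, tips at (372,178) and (390,420), and the slot outline overlay matches. Next I check where the rib sits in the grip.

```bash
python3 - <<'E'
from h import *
w=red("w5",200,60,440,345,.0958+.0098)
delta((.4913,.3709,.06),101.2)
E
```

```text
((0.48711979389190674, 0.37065058946609497), (0.11064895987510681, 0.04438397288322449), 11.192667961120605) [273 141] [366 337]
pos [0.4893 0.3697 0.0958] yaw 101.16 shift now-axes [-0.23  0.08  3.58] target-axes [-0.22  0.08  3.58] turn [-0.001 -0.001 -0.001] t 6.15
```

Emit:
send_rows(series=[[[-0.22,0.1,3,0,0,0,-0.3],[0,0,2.5,0,0,0,-0.3],[0,0,1,0,0,0,-0.3],[0,0,0.5,0,0,0,-0.3],[0,0,0.5,0,0,0,-0.3],[0,0,0.3,0,0,0,-0.3],[0,0,0.3,0,0,0,-0.3],[0,0,0.3,0,0,0,-0.3],[0,0,0,0,0,0,-0.3]]])

```text
time: 7.28
eef_pos: [0.4924, 0.372, 0.0138]
tcp_rot: [-0.098, 0.995, -0.0, 0.001]
contact_force: [-2.3, -2.9, 6.5]
opening: 0.507
finger_force: 51.6
```

Emit:
send_rows(series=[[[0,0,0.3,0,0,0,-0.3],[0,0,0.3,0,0,0,-0.3],[0,0,0,0,0,0,-0.3],[0,0,0,0,0,0,-0.3]]])

```text
time: 7.78
eef_pos: [0.4925, 0.3719, 0.012]
tcp_rot: [-0.097, 0.995, -0.001, -0.001]
contact_force: [-10.2, -8.9, 26.8]
opening: 0.507
finger_force: 53.4
```

Emit:
send_rows(series=[[[0,0,-0.7,0,0,0,-0.3],[0.2,-0.15,0,0,0,0,-0.3],[0,0,0,0,0,0,-0.3],[0,0,0.4,0,0,0,-0.3],[0,0,0.3,0,0,0,-0.3],[0,0,0,0,0,0,-0.3]]])

```text
time: 8.52
eef_pos: [0.4904, 0.3705, 0.0092]
tcp_rot: [-0.098, 0.995, -0.0, -0.001]
contact_force: [-4.4, -4.9, 19.4]
opening: 0.501
finger_force: 61.0
```

Emit:
send_rows(series=[[[0,0,-0.2,0,0,0,0.36],[0,0,0,0,0,0,0.36],[0,0,0,0,0,0,0.36],[0,0,-3,0,0,0,0.36],[0,0,-5,0,0,0,0.36],[0,0,-6,0,0,0,0.36],[0,0,-5,0,0,0,0.36],[0,0,0,0,0,0,0.36],[0,0,0,0,0,0,0.36]]])

```text
time: 9.65
eef_pos: [0.4893, 0.3699, 0.1972]
tcp_rot: [-0.097, 0.995, -0.0, -0.001]
contact_force: [-0.3, 0.2, -0.6]
opening: 0.683
finger_force: 0.0
```

```bash
python3 - <<'E'
from h import *
shot("w6"); im=cv2.imread("pics/w6.png");delta((.468,-.425,.20),84.7)
for c in [(.4913,.3709)]: print(wproj("w6",np.r_[c,.019]))
p=wproj("w6",(.4913,.3709,.019));w=red("w6",int(p[0])-50,int(p[1])-80,int(p[0])+42,int(p[1])+80,.019)
cv2.imwrite("pics/w6b.png",cv2.resize(im[int(p[1])-110:int(p[1])+110,int(p[0])-150:int(p[0])+80],None,fx=2.5,fy=2.5))
E
```

```text
pos [0.4889 0.3696 0.196 ] yaw 101.18 shift now-axes [ 17.46 -77.55  -0.25] target-axes [ -5.26 -79.31  -0.4 ] turn [-0.002 -0.004  0.288] t 9.7
(np.float64(319.84343527592597), np.float64(171.8119801152402))
((0.4915478825569153, 0.3704620897769928), (0.11519256979227066, 0.0439784973859787), 12.104368209838867) [299 118] [340 222]
```

View pics/w6b.png

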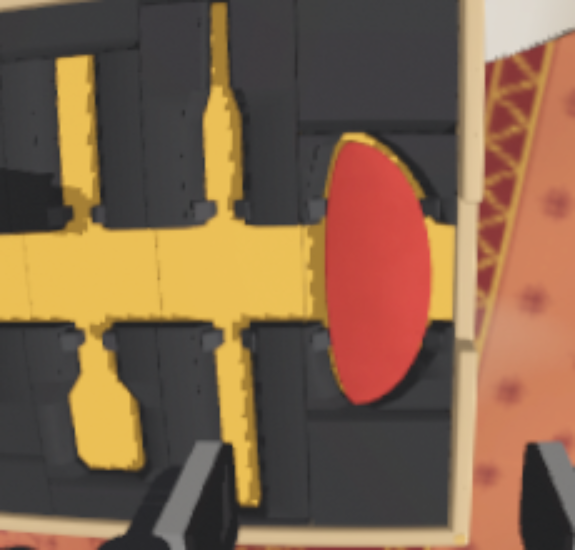

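The rib is seated evenly in its cutout, with an even yellow border. Next is the green loop.

Emit:
send_rows(series=[[[1.34,-5.97,0,0,0,0,0],[1.34,-5.97,0,0,0,0,0],[1.34,-5.97,0,0,0,0,0],[1.34,-5.97,0,0,0,0,0],[1.34,-5.97,0,0,0,0,0],[1.34,-5.97,0,0,0,0,0],[1.34,-5.97,0,0,0,0,0],[1.34,-5.97,0,0,0,0,0],[1.34,-5.97,0,0,0,0,0],[1.34,-5.97,0,0,0,0,0]]])

```text
time: 10.95
eef_pos: [0.4729, -0.2427, 0.1958]
tcp_rot: [-0.097, 0.995, 0.002, -0.001]
contact_force: [0.4, 0.6, 1.1]
opening: 0.497
finger_force: 0.0
```

Emit:
send_rows(series=[[[1.34,-5.97,0,0,0,0,0],[1.34,-5.97,0,0,0,0,0],[1.34,-5.97,0,0,0,0,0],[0,0,0,0,0,0.144,0],[0,0,0,0,0,0.144,0],[0,0,0,0,0,0,0],[0,0,0,0,0,0,0],[0,0,0,0,0,0,0],[0,0,0,0,0,0,0]]])

```text
time: 12.08
eef_pos: [0.4696, -0.4248, 0.1984]
tcp_rot: [0.046, 0.999, -0.0, 0.0]
contact_force: [0.4, 0.5, 0.8]
opening: 0.498
finger_force: 0.0
```

```bash
python3 - <<'E'
from h import *
shot("w7"); im=cv2.imread("pics/w7.png");delta((.468,-.425,.10),84.7)
cv2.imwrite("pics/w7b.png",cv2.resize(im,(800,500)))
E
```

```text
pos [ 0.4697 -0.4248  0.1984] yaw 84.73 shift now-axes [ 0.17 -0.03  9.84] target-axes [ 0.16 -0.03  9.84] turn [-0.  0.  0.] t 12.12
```

View pics/w7b.png

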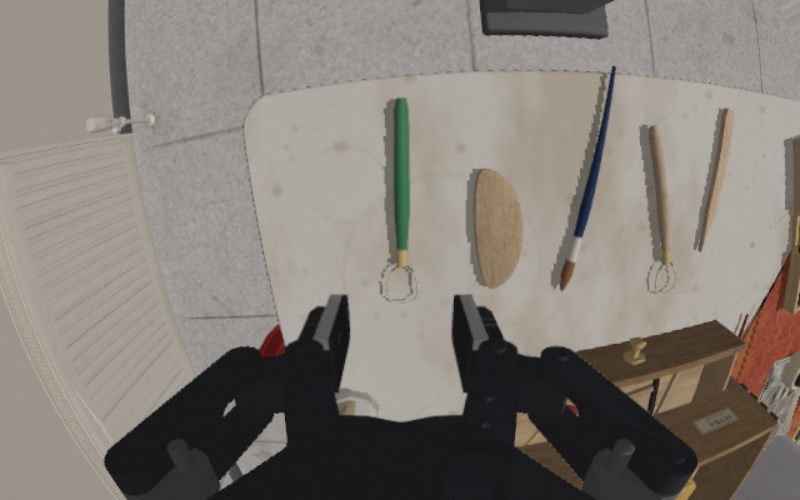

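The green tool's handle end is at (401,98), its ferrule bottom at (402,265) and its loop end at (399,304).

```bash
python3 - <<'E'
from h import *
W=lambda p,z=.007:wrist("w7",(p[0]/1.25-.1,p[1]/1.25-.1),z)
ends(W((399,304)),W((401,98)),"green"); ends(W((402.5,250)),W((401,105)),"handle")
i=cv2.imread("pics/w7.png").astype(int);m=((i[:,:,1]>i[:,:,2]*1.3)&(i[:,:,1]>i[:,:,0]*1.1)&(i[:,:,1]>50)).astype(np.uint8)
cs=max(cv2.findContours(m,0,1)[0],key=cv2.contourArea)[:,0,:];w=np.array([wrist("w7",p,.007) for p in cs],np.float32);print(cs.min(0),cs.max(0),cv2.minAreaRect(w))
v=cv2.fitLine(w,cv2.DIST_L2,0,.01,.01).ravel();print(np.degrees(np.arctan2(v[1],v[0])),"y at x=.468",v[3]+(.468-v[2])*v[1]/v[0])
ends(W((568,289),.006),W((613,68),.006),"brush");ends(W((701,249),.004),W((727,110),.008),"box")
delta((.467,-.4275,0),84.5)
E
```

```text
green [ 0.4678 -0.4239] heading 174.17 len 0.1904
handle [ 0.4436 -0.42  ] heading 175.35 len 0.1293
[315  79] [327 199] ((0.4403613805770874, -0.4198417365550995), (0.012403914704918861, 0.13351815938949585), 85.22225189208984)
-4.8914995 y at x=.468 -0.4224245
brush [ 0.4575 -0.2368] heading 167.28 len 0.2232
box [ 0.4618 -0.0653] heading 170.71 len 0.1636
pos [ 0.4697 -0.4248  0.1984] yaw 84.73 shift now-axes [ 0.24 -0.29 19.84] target-axes [ 0.24 -0.29 19.84] turn [-0.     0.     0.004] t 12.12
```

Emit:
send_rows(series=[[[0.16,0.25,5,0,0,-0.006,0],[0,0,5,0,0,0,0],[0,0,5,0,0,0,0],[0,0,3,0,0,0,0],[0,0,1,0,0,0,0],[0,0,0,0,0,0,0],[0,0,0,0,0,0,0],[0,0,0,0,0,0,0]]])

```text
time: 13.12
eef_pos: [0.4691, -0.4234, 0.0103]
tcp_rot: [0.043, 0.999, -0.001, 0.001]
contact_force: [-0.4, -0.5, -0.6]
opening: 0.499
finger_force: 0.0
```

```bash
python3 - <<'E'
from h import *
delta((.4683,-.4222,.003),85.1)
E
```

```text
pos [ 0.4691 -0.4234  0.0103] yaw 85.03 shift now-axes [0.09 0.11 0.73] target-axes [0.09 0.11 0.73] turn [-0.002  0.002 -0.001] t 13.12
```

Emit:
send_rows(series=[[[0.09,0.11,0.7,0,0,0,0],[0,0,0,0,0,0,0],[0,0,0,0,0,0,-0.5],[0,0,0,0,0,0,-1],[0,0,0,0,0,0,-1],[0,0,0,0,0,0,-1],[0,0,0,0,0,0,-1],[0,0,0,0,0,0,-1],[0,0,0,0,0,0,-1]]], force=50)

```text
time: 14.25
eef_pos: [0.4675, -0.4214, 0.0015]
tcp_rot: [0.043, 0.999, -0.0, 0.0]
contact_force: [0.3, 0.0, 0.4]
opening: 0.133
finger_force: 48.8
```

Emit:
send_rows(series=[[[0,0,-4,0,0,0,-1],[0,0,-5,0,0,0,-1],[0,0,-5,0,0,0,-1],[0.08,6.04,0,0,0,0,-1],[0.08,6.04,0,0,0,0,-1],[0.08,6.04,0,0,0,0,-1],[0.08,6.04,0,0,0,0,-1],[0.08,6.04,0,0,0,0,-1],[0.08,6.04,0,0,0,0,-1],[0.08,6.04,0,0,0,0,-1]]])

```text
time: 15.5
eef_pos: [0.498, 0.0025, 0.1413]
tcp_rot: [0.044, 0.999, 0.0, -0.0]
contact_force: [0.7, -0.3, -0.1]
opening: 0.132
finger_force: 48.9
```

Emit:
send_rows(series=[[[0.08,6.04,0,0,0,0,-1],[0.08,6.04,0,0,0,0,-1],[0.08,6.04,0,0,0,0,-1],[0.08,6.0,0,0,0,0,-1],[0,0,3,0,0,-0.14,-1],[0,0,3,0,0,-0.14,-1],[0,0,0,0,0,0,-1],[0,0,0,0,0,0,-1],[0,0,0,0,0,0,-1],[0,0,0,0,0,0,-1]]])

```text
time: 16.75
eef_pos: [0.5171, 0.2411, 0.0827]
tcp_rot: [-0.096, 0.995, 0.0, 0.001]
contact_force: [-0.0, -0.1, 0.2]
opening: 0.132
finger_force: 49.0
```

```bash
python3 - <<'E'
from h import *
delta((.5164,.2412,.035),101.2)
shot("w8"); im=cv2.imread("pics/w8.png");p=ctrl.get_state()["eef_pos"]
i=im.astype(int);m=((i[:,:,1]>i[:,:,2]*1.3)&(i[:,:,1]>i[:,:,0]*1.1)&(i[:,:,1]>50)).astype(np.uint8)
cs=max(cv2.findContours(m,0,1)[0],key=cv2.contourArea)[:,0,:];z=p[2]+.0055;w=np.array([wrist("w8",q,z) for q in cs],np.float32);print(cs.min(0),cs.max(0),cv2.minAreaRect(w))
x=w-p[:2];R=np.radians(101.2);e=np.array([np.cos(R),np.sin(R)]);n=np.array([-e[1],e[0]]);print("along",(x@n).min(),(x@n).max());
v=cv2.fitLine(w,cv2.DIST_L2,0,.01,.01).ravel();print(np.degrees(np.arctan2(v[1],v[0])))
cv2.imwrite("pics/w8b.png",cv2.resize(im,(800,500)))
E
```

```text
pos [0.5171 0.2411 0.0827] yaw 101.02 shift now-axes [0.08 0.02 4.77] target-axes [0.06 0.02 4.77] turn [ 0.     0.002 -0.003] t 16.75
[306  54] [335 318] ((0.49100589752197266, 0.23716531693935394), (0.1379617303609848, 0.01324769202619791), 11.001131057739258)
along -0.04284868065239619 0.09512425247066315
11.146511
```

Emit:
send_rows(series=[[[0.04,0.02,3,0,0,0,-1],[0,0,1.5,0,0,0,-1],[0,0,0.5,0,0,0,-1],[0,0,0.5,0,0,0,-1],[0,0,0.4,0,0,0,-1],[0,0,0.4,0,0,0,-1],[0,0,0.3,0,0,0,-1],[0,0,0.3,0,0,0,-1],[0,0,0,0,0,0,-1],[0,0,0,0,0,0,-1]]])

```text
time: 18.05
eef_pos: [0.5164, 0.2412, 0.0125]
tcp_rot: [-0.096, 0.995, 0.0, 0.001]
contact_force: [2.0, 0.0, -0.1]
opening: 0.133
finger_force: 49.0
```

Emit:
send_rows(series=[[[0,0,0.2,0,0,0,-1],[0,0,0.2,0,0,0,-1],[0,0,0,0,0,0,-1],[0,0,0,0,0,0,-1]]])

```text
time: 18.55
eef_pos: [0.5165, 0.2412, 0.0122]
tcp_rot: [-0.097, 0.995, -0.0, -0.001]
contact_force: [-6.8, -3.9, 21.4]
opening: 0.134
finger_force: 51.2
```

Emit:
send_rows(series=[[[0,0,-0.2,0,0,0,-0.38],[0,0,0,0,0,0,-0.38],[0,0,0,0,0,0,-0.38],[0,0,-3,0,0,0,-0.38],[0,0,-5,0,0,0,-0.38],[0,0,-6,0,0,0,-0.38],[0,0,-5,0,0,0,-0.38],[0,0,0,0,0,0,-0.38],[0,0,0,0,0,0,-0.38]]])

```text
time: 19.68
eef_pos: [0.5149, 0.2412, 0.1989]
tcp_rot: [-0.096, 0.995, -0.0, -0.001]
contact_force: [-0.6, 0.3, -0.8]
opening: 0.306
finger_force: 0.0
```

```bash
python3 - <<'E'
from h import *
shot("w9"); im=cv2.imread("pics/w9.png");p=ctrl.get_state()["eef_pos"]
i=im.astype(int);m=((i[:,:,1]>i[:,:,2]*1.3)&(i[:,:,1]>i[:,:,0]*1.1)&(i[:,:,1]>50)).astype(np.uint8)
cs=max(cv2.findContours(m,0,1)[0],key=cv2.contourArea)[:,0,:];w=np.array([wrist("w9",q,.018) for q in cs],np.float32);r=cv2.minAreaRect(w);print(cs.min(0),cs.max(0),r)
a=np.radians(191.2);print("expected handle centre",np.array([.5170,.2415])+.028*np.array([np.cos(a),np.sin(a)]));delta((.457,-.24,.2),76)
E
```

```text
[314  82] [326 205] ((0.48914092779159546, 0.23698297142982483), (0.1331941783428192, 0.012654914520680904), 10.893688201904297)
expected handle centre [0.48953326 0.23606144]
pos [0.5144 0.241  0.1979] yaw 101.07 shift now-axes [ 14.87 -46.1   -0.14] target-axes [ -6.06 -48.06  -0.21] turn [-0.001 -0.004  0.438] t 19.73
```

The green handle sits within 1 mm of where it should be, at seated height. On to the brush.

Emit:
send_rows(series=[[[1.86,-5.75,0,0,0,0,0],[1.86,-5.75,0,0,0,0,0],[1.86,-5.75,0,0,0,0,0],[1.86,-5.75,0,0,0,0,0],[1.86,-5.75,0,0,0,0,0],[1.86,-5.75,0,0,0,0,0],[1.86,-5.75,0,0,0,0,0],[1.86,-5.75,0,0,0,0,0]]])

```text
time: 20.72
eef_pos: [0.4565, -0.2399, 0.1977]
tcp_rot: [-0.096, 0.995, 0.002, -0.001]
contact_force: [0.7, -0.6, -0.1]
opening: 0.503
finger_force: 0.0
```

Emit:
send_rows(series=[[[0,0,0,0,0,0.146,-0.2],[0,0,0,0,0,0.146,-0.2],[0,0,0,0,0,0.146,-0.2],[0,0,0,0,0,0,-0.2],[0,0,0,0,0,0,-0.2],[0,0,0,0,0,0,-0.2]]])

```text
time: 21.48
eef_pos: [0.4579, -0.2386, 0.1998]
tcp_rot: [0.121, 0.993, 0.0, -0.0]
contact_force: [0.3, 0.4, -0.4]
opening: 0.406
finger_force: 0.0
```

```bash
python3 - <<'E'
from h import *
delta((.457,-.24,.2),76);shot("w10"); im=cv2.imread("pics/w10.png")
c=im[20:270,120:440];cv2.imwrite("pics/w10b.png",cv2.resize(c,None,fx=2.4,fy=2.4,interpolation=cv2.INTER_CUBIC))
i=im.astype(int);m=((i[:,:,0]>i[:,:,2]*1.4)&(i[:,:,2]<90)).astype(np.uint8)
cs=max(cv2.findContours(m,0,1)[0],key=cv2.contourArea)[:,0,:];w=np.array([wrist("w10",q,.006) for q in cs],np.float32);print(cs.min(0),cs.max(0),cv2.minAreaRect(w))
E
```

```text
pos [ 0.4579 -0.2386  0.1998] yaw 76.05 shift now-axes [ 0.05 -0.16 -0.02] target-axes [ 0.05 -0.16 -0.02] turn [ 0.    -0.001  0.001] t 21.48
[313  64] [321 213] ((0.42892420291900635, -0.23385107517242432), (0.00909842737019062, 0.16808192431926727), 76.0475845336914)
```

View pics/w10b.png

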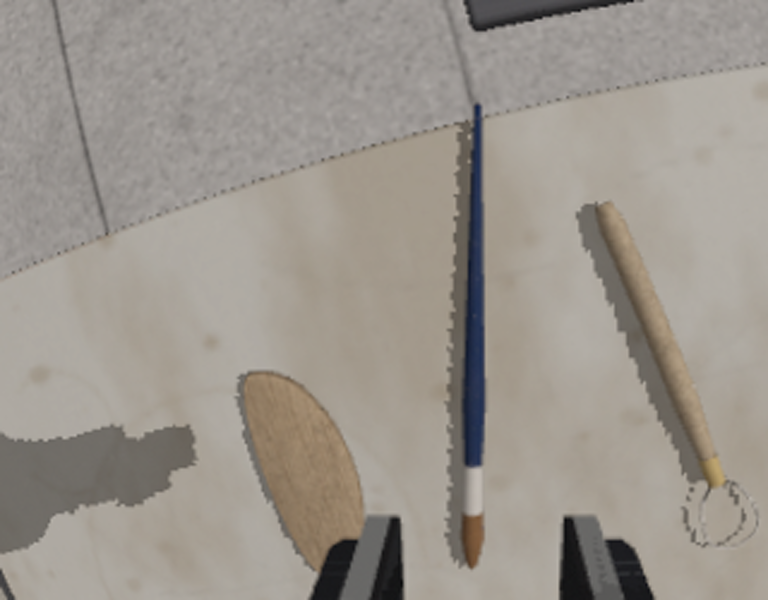

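The brush runs from its handle end (478,103) to its bristle tip (472,567), and its thin end overhangs the table edge slightly.

```bash
python3 - <<'E'
from h import *
g=lambda p:((p[0]+.5)/2.4-.5+120,(p[1]+.5)/2.4-.5+20)
ends(wrist("w10",g((472.5,567)),.006),wrist("w10",g((478,103)),.006),"brush")
ends(wrist("w10",g((474,465)),.006),wrist("w10",g((478,110)),.006),"handle")
ends(wrist("w10",g((474,565)),.006),wrist("w10",g((475.5,330)),.006),"thick part")
E
```

```text
brush [ 0.4561 -0.2399] heading 165.26 len 0.2268
handle [ 0.4303 -0.233 ] heading 165.32 len 0.167
thick part [ 0.5058 -0.2525] heading 165.53 len 0.1219
```

Emit:
send_rows(series=[[[0.14,-0.17,5,0,0,0.013,-0.2],[0,0,5,0,0,0,-0.2],[0,0,5,0,0,0,-0.2],[0,0,3,0,0,0,-0.2],[0,0,1,0,0,0,-0.2],[0,0,0,0,0,0,-0.2],[0,0,0,0,0,0,-0.2],[0,0,0,0,0,0,-0.2]]])

```text
time: 22.52
eef_pos: [0.4573, -0.2409, 0.0119]
tcp_rot: [0.128, 0.992, -0.001, 0.001]
contact_force: [0.5, -0.5, -0.0]
opening: 0.397
finger_force: 0.0
```

```bash
python3 - <<'E'
from h import *
delta((.4561,-.2399,.003),75.3)
E
```

```text
pos [ 0.4573 -0.2409  0.0119] yaw 75.24 shift now-axes [0.14 0.07 0.89] target-axes [0.14 0.06 0.89] turn [-0.001  0.003 -0.001] t 22.52
```

Emit:
send_rows(series=[[[0.1,0.06,0.8,0,0,0,-0.2],[0,0,0,0,0,0,-0.2],[0,0,0,0,0,0,-0.6],[0,0,0,0,0,0,-1],[0,0,0,0,0,0,-1],[0,0,0,0,0,0,-1],[0,0,0,0,0,0,-1],[0,0,0,0,0,0,-1],[0,0,0,0,0,0,-1]]], force=50)

```text
time: 23.65
eef_pos: [0.4556, -0.2394, 0.0025]
tcp_rot: [0.129, 0.992, -0.0, 0.0]
contact_force: [-0.1, -0.2, 1.9]
opening: 0.102
finger_force: 51.9
```

Emit:
send_rows(series=[[[0,0,-4,0,0,0,-1],[0,0,-5,0,0,0,-1],[0,0,-5,0,0,0,-1],[1.03,6.0,0,0,0,0,-1],[1.03,6.0,0,0,0,0,-1],[1.03,6.0,0,0,0,0,-1],[1.03,6.0,0,0,0,0,-1],[1.03,6.0,0,0,0,0,-1],[1.03,6.0,0,0,0,0,-1],[1.03,6.0,0,0,0,0,-1]]])

```text
time: 24.9
eef_pos: [0.4923, 0.1872, 0.1421]
tcp_rot: [0.128, 0.992, -0.0, -0.0]
contact_force: [0.4, -0.3, -0.2]
opening: 0.101
finger_force: 51.7
```

Emit:
send_rows(series=[[[1.03,6.0,0,0,0,0,-1],[1.03,6.0,0,0,0,0,-1],[0,0,2,0,0,-0.151,-1],[0,0,2,0,0,-0.151,-1],[0,0,2,0,0,-0.151,-1],[0,0,0,0,0,0,-1],[0,0,0,0,0,0,-1],[0,0,0,0,0,0,-1],[0,0,0,0,0,0,-1]]])

```text
time: 26.02
eef_pos: [0.5041, 0.3066, 0.0833]
tcp_rot: [-0.097, 0.995, 0.0, 0.001]
contact_force: [-0.3, 0.5, -0.1]
opening: 0.097
finger_force: 51.7
```

```bash
python3 - <<'E'
from h import *
delta((.5036,.3061,.0135),101.2)
shot("w11"); im=cv2.imread("pics/w11.png");p=ctrl.get_state()["eef_pos"]
i=im.astype(int);m=((i[:,:,0]>i[:,:,2]*1.4)&(i[:,:,2]<90)).astype(np.uint8)
cs=max(cv2.findContours(m,0,1)[0],key=cv2.contourArea)[:,0,:];w=np.array([wrist("w11",q,p[2]+.0035) for q in cs],np.float32);print(cs.min(0),cs.max(0),cv2.minAreaRect(w))
R=np.radians(101.2);n=np.array([-np.sin(R),np.cos(R)]);print("along",((w-p[:2])@n).min(),((w-p[:2])@n).max())
E
```

```text
pos [0.5041 0.3066 0.0833] yaw 101.14 shift now-axes [ 0.07 -0.05  6.98] target-axes [ 0.06 -0.04  6.98] turn [ 0.     0.002 -0.001] t 26.02
[311  19] [330 337] ((0.4785962402820587, 0.30181944370269775), (0.17203837633132935, 0.010614625178277493), 12.042329788208008)
along -0.060191732605772215 0.11181140779680138
```

```bash
python3 - <<'E'
from h import *
d=np.load("pics/w11.npz");p=d["p"]
i=cv2.imread("pics/w11.png").astype(int);m=((i[:,:,0]>i[:,:,2]*1.3)&(i[:,:,2]<100))
R=np.radians(101.2);e=np.array([np.cos(R),np.sin(R)]);n=np.array([-e[1],e[0]])
for r in list(range(15,22))+list(range(30,340,30)):
    c=np.where(m[r,305:335])[0]
    if len(c): a=wrist("w11",(305+c.mean(),r),p[2]+.0035)-p[:2];print(r,305+c.min(),305+c.max(),(1000*np.array([a@e,a@n])).round(1))
E
```

```text
19 318 321 [  0.8 111.9]
20 317 323 [  1.  111.4]
21 316 323 [  0.8 110.9]
30 315 324 [  0.8 106.7]
60 316 325 [ 1.2 92.8]
90 315 326 [ 1.2 79.3]
120 315 325 [ 0.9 65.8]
150 314 326 [ 0.9 52.1]
180 314 327 [ 1.1 38. ]
210 313 327 [ 0.9 23.1]
240 312 328 [0.9 7. ]
270 312 329 [  1.1 -10.7]
300 311 330 [  1.1 -30.6]
330 313 328 [  1.1 -53.8]
```

Emit:
send_rows(series=[[[0.18,-0.08,3,0,0,0,-1],[0,0,1.5,0,0,0,-1],[0,0,0.5,0,0,0,-1],[0,0,0.5,0,0,0,-1],[0,0,0.4,0,0,0,-1],[0,0,0.4,0,0,0,-1],[0,0,0.3,0,0,0,-1],[0,0,0.3,0,0,0,-1],[0,0,0,0,0,0,-1],[0,0,0,0,0,0,-1]]])

```text
time: 27.32
eef_pos: [0.5024, 0.3054, 0.0135]
tcp_rot: [-0.097, 0.995, 0.0, 0.001]
contact_force: [1.4, -0.8, 0.4]
opening: 0.098
finger_force: 51.8
```

Emit:
send_rows(series=[[[0,0,0.2,0,0,0,-1],[0,0,0.2,0,0,0,-1],[0,0,0,0,0,0,-1],[0,0,0,0,0,0,-1]]])

```text
time: 27.82
eef_pos: [0.5024, 0.3055, 0.0134]
tcp_rot: [-0.098, 0.995, -0.001, -0.001]
contact_force: [-7.1, -5.6, 21.5]
opening: 0.097
finger_force: 54.4
```

Emit:
send_rows(series=[[[0,0,-0.2,0,0,0,-0.46],[0,0,0,0,0,0,-0.46],[0,0,0,0,0,0,-0.46],[0,0,-3,0,0,0,-0.46],[0,0,-5,0,0,0,-0.46],[0,0,-6,0,0,0,-0.46],[0,0,-5,0,0,0,-0.46],[0,0,0,0,0,0,-0.46],[0,0,0,0,0,0,-0.46]]])

```text
time: 28.95
eef_pos: [0.5013, 0.3052, 0.2001]
tcp_rot: [-0.097, 0.995, -0.0, -0.001]
contact_force: [-0.7, 0.5, -0.4]
opening: 0.268
finger_force: 0.0
```

```bash
python3 - <<'E'
from h import *
shot("w12");im=cv2.imread("pics/w12.png");delta((.459,-.066,.2),79.5)
cv2.imwrite("pics/w12b.png",cv2.resize(im[30:280,180:480],None,fx=2.4,fy=2.4,interpolation=cv2.INTER_CUBIC))
E
```

```text
pos [0.5008 0.3049 0.199 ] yaw 101.18 shift now-axes [ 1.129e+01 -3.558e+01 -3.000e-02] target-axes [ -2.65 -37.23  -0.1 ] turn [-0.001 -0.004  0.378] t 29.0
```

View pics/w12b.png

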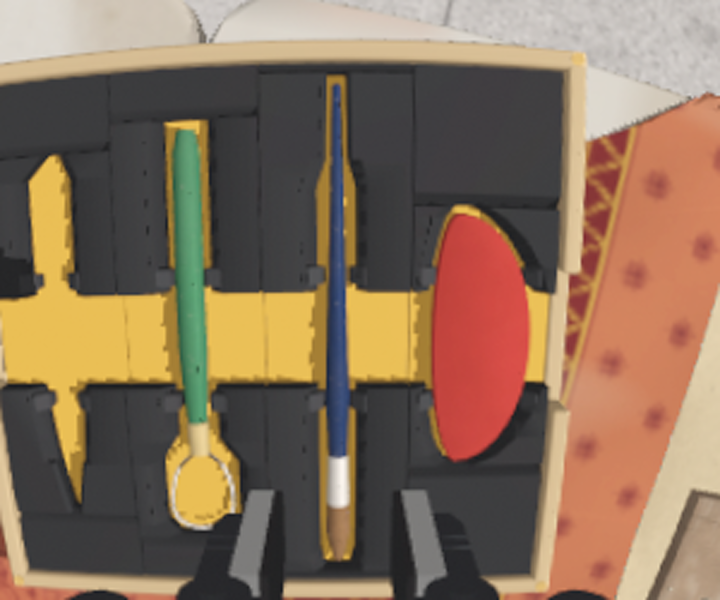

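Three tools are seated. Last is the boxwood tool.

Emit:
send_rows(series=[[[1.88,-5.93,0,0,0,0,-0.2],[1.88,-5.93,0,0,0,0,-0.2],[1.88,-5.93,0,0,0,0,-0.2],[1.88,-5.93,0,0,0,0,-0.2],[1.88,-5.93,0,0,0,0,-0.2],[1.88,-5.93,0,0,0,0,-0.2]]])

```text
time: 29.75
eef_pos: [0.4586, -0.0669, 0.199]
tcp_rot: [-0.098, 0.995, 0.001, -0.002]
contact_force: [1.3, 0.3, -0.0]
opening: 0.398
finger_force: 0.0
```

Emit:
send_rows(series=[[[0,0,0,0,0,0.126,-0.2],[0,0,0,0,0,0.126,-0.2],[0,0,0,0,0,0.126,-0.2],[0,0,0,0,0,0,-0.2],[0,0,0,0,0,0,-0.2],[0,0,0,0,0,0,-0.2]]])

```text
time: 30.5
eef_pos: [0.4601, -0.0654, 0.2008]
tcp_rot: [0.091, 0.996, 0.0, -0.0]
contact_force: [0.4, -0.0, -0.8]
opening: 0.396
finger_force: 0.0
```

```bash
python3 - <<'E'
from h import *
delta((.459,-.066,.2),79.5);shot("w13"); im=cv2.imread("pics/w13.png")
c=im[30:270,200:440];cv2.imwrite("pics/w13b.png",cv2.resize(c,None,fx=2.5,fy=2.5,interpolation=cv2.INTER_CUBIC))
E
```

```text
pos [ 0.4601 -0.0654  0.2008] yaw 79.59 shift now-axes [ 0.09 -0.08  0.08] target-axes [ 0.09 -0.08  0.08] turn [ 0.    -0.001  0.002] t 30.5
```

View pics/w13b.png

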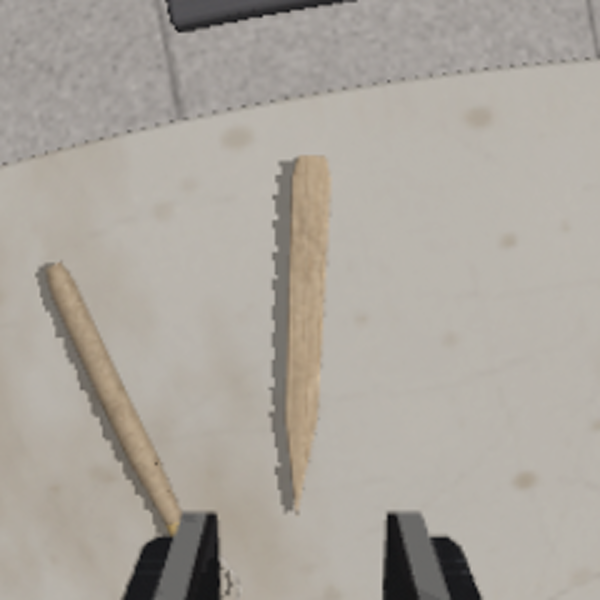

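The boxwood's blunt end is at (312,155) and its tip at (296,510). Its edges at mid length are x = 290 and 323.

```bash
python3 - <<'E'
from h import *
W=lambda p:wrist("w13",((p[0]+.5)/2.5-.5+200,(p[1]+.5)/2.5-.5+30),.006)
ends(W((296.5,511)),W((312,154)),"box");ends(W((303.5,400)),W((310.5,200)),"mid part");print(W((306.5,333)))
delta((.4600,-.066,.0),79.5)
E
```

```text
box [ 0.46  -0.063] heading 167.21 len 0.1661
mid part [ 0.4427 -0.0584] heading 167.7 len 0.0902
[ 0.45640936 -0.06110116]
pos [ 0.4601 -0.0654  0.201 ] yaw 79.58 shift now-axes [-1.00e-02 -6.00e-02  2.01e+01] target-axes [ 0.   -0.06 20.1 ] turn [ 0.    -0.001  0.001] t 30.55
```

Emit:
send_rows(series=[[[0,0.31,5,0,0,0.036,-0.2],[0,0,5,0,0,0,-0.2],[0,0,5,0,0,0,-0.2],[0,0,3,0,0,0,-0.2],[0,0,1.2,0,0,0,-0.2],[0,0,0,0,0,0,-0.2],[0,0,0,0,0,0,-0.2],[0,0,0,0,0,0,-0.2]]])

```text
time: 31.55
eef_pos: [0.4621, -0.0629, 0.0108]
tcp_rot: [0.109, 0.994, -0.0, 0.002]
contact_force: [-0.0, -0.7, -0.3]
opening: 0.398
finger_force: 0.0
```

```bash
python3 - <<'E'
from h import *
delta((.4608,-.0624,.001),77.5)
E
```

```text
pos [ 0.4621 -0.0629  0.0108] yaw 77.47 shift now-axes [0.14 0.02 0.98] target-axes [0.13 0.02 0.98] turn [-0.     0.003 -0.   ] t 31.55
```

Emit:
send_rows(series=[[[0.1,0.02,0.9,0,0,0,-0.2],[0,0,0,0,0,0,-0.2],[0,0,0,0,0,0,-0.6],[0,0,0,0,0,0,-1],[0,0,0,0,0,0,-1],[0,0,0,0,0,0,-1],[0,0,0,0,0,0,-1],[0,0,0,0,0,0,-1],[0,0,0,0,0,0,-1]]], force=50)

```text
time: 32.67
eef_pos: [0.4602, -0.0622, 0.0005]
tcp_rot: [0.109, 0.994, -0.0, 0.0]
contact_force: [0.2, -0.2, 3.1]
opening: 0.159
finger_force: 50.8
```

Emit:
send_rows(series=[[[0,0,-4,0,0,0,-1],[0,0,-5,0,0,0,-1],[0,0,-4,0,0,0,-1],[-0.4,6.2,0,0,0,0,-1],[-0.4,6.2,0,0,0,0,-1],[-0.4,6.2,0,0,0,0,-1],[-0.4,6.2,0,0,0,0,-1],[0,0,2,0,0,-0.138,-1],[0,0,2,0,0,-0.138,-1],[0,0,1,0,0,-0.138,-1]]])

```text
time: 33.92
eef_pos: [0.5276, 0.1767, 0.0779]
tcp_rot: [-0.1, 0.995, -0.0, -0.002]
contact_force: [0.2, -0.8, -0.7]
opening: 0.161
finger_force: 50.4
```

Emit:
send_rows(series=[[[0,0,0,0,0,0,-1],[0,0,0,0,0,0,-1],[0,0,0,0,0,0,-1],[0,0,0,0,0,0,-1]]])

```text
time: 34.42
eef_pos: [0.5297, 0.1765, 0.0809]
tcp_rot: [-0.097, 0.995, 0.0, 0.001]
contact_force: [-0.0, -0.3, -0.5]
opening: 0.158
finger_force: 50.4
```

```bash
python3 - <<'E'
from h import *
delta((.5293,.1766,.0115),101.2)
shot("w14");im=cv2.imread("pics/w14.png")
cv2.imwrite("pics/w14b.png",cv2.resize(im[20:350,180:480],None,fx=1.8,fy=1.8,interpolation=cv2.INTER_CUBIC))
d=np.load("pics/w14.npz");p=d["p"];a=np.radians(101.2);e=np.array([np.cos(a),np.sin(a)]);n=np.array([-e[1],e[0]])
i=im.astype(int);m=(i[:,:,2]>i[:,:,0]*1.2)&(i[:,:,2]>110)&(abs(i[:,:,2]-i[:,:,0])<110)
for r in range(20,350,15):
    c=np.where(m[r,295:350])[0]
    if len(c): q=[(wrist("w14",(295+x,r),p[2]+.0075)-p[:2]) for x in (c.min(),c.max())];print(r,295+c.min(),295+c.max(),[(1000*np.array([u@e,u@n])).round(1).tolist() for u in q])
E
```

```text
pos [0.5297 0.1765 0.0809] yaw 101.15 shift now-axes [0.05 0.02 6.94] target-axes [0.04 0.02 6.94] turn [-0.     0.001 -0.001] t 34.42
20 295 349 [[-9.7, 110.6], [13.4, 110.6]]
95 304 337 [[-5.9, 77.0], [8.3, 77.0]]
110 301 339 [[-7.3, 70.5], [9.2, 70.5]]
125 301 339 [[-7.3, 63.9], [9.2, 63.9]]
140 302 339 [[-7.0, 57.3], [9.3, 57.3]]
155 302 338 [[-7.1, 50.6], [8.9, 50.6]]
170 302 338 [[-7.2, 43.7], [9.0, 43.7]]
185 303 338 [[-6.8, 36.7], [9.1, 36.7]]
200 303 337 [[-6.9, 29.5], [8.7, 29.5]]
215 304 337 [[-6.6, 22.1], [8.9, 22.1]]
230 296 349 [[-10.6, 14.3], [14.8, 14.3]]
245 307 333 [[-5.5, 6.2], [7.2, 6.2]]
260 307 333 [[-5.7, -2.3], [7.3, -2.3]]
275 307 333 [[-5.8, -11.3], [7.5, -11.3]]
290 306 334 [[-6.6, -20.8], [8.2, -20.9]]
305 307 334 [[-6.3, -31.1], [8.4, -31.1]]
320 309 332 [[-5.4, -42.2], [7.5, -42.2]]
335 312 328 [[-3.9, -54.2], [5.4, -54.3]]
```

View pics/w14b.png

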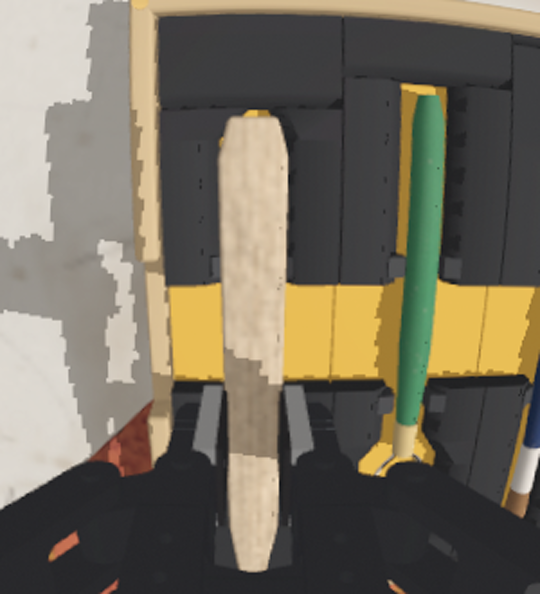

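Emit:
send_rows(series=[[[0.22,-0.02,3,0,0,0,-1],[0,0,1.5,0,0,0,-1],[0,0,0.5,0,0,0,-1],[0,0,0.5,0,0,0,-1],[0,0,0.4,0,0,0,-1],[0,0,0.4,0,0,0,-1],[0,0,0.3,0,0,0,-1],[0,0,0.3,0,0,0,-1],[0,0,0,0,0,0,-1],[0,0,0,0,0,0,-1]]])

```text
time: 35.72
eef_pos: [0.5279, 0.1759, 0.0116]
tcp_rot: [-0.097, 0.995, 0.0, 0.001]
contact_force: [2.1, -0.1, 1.0]
opening: 0.156
finger_force: 50.6
```

Emit:
send_rows(series=[[[0,0,0.2,0,0,0,-1],[0,0,0.2,0,0,0,-1],[0,0,0,0,0,0,-1],[0,0,0,0,0,0,-1]]])

```text
time: 36.22
eef_pos: [0.5279, 0.1759, 0.0115]
tcp_rot: [-0.098, 0.995, -0.0, -0.001]
contact_force: [-8.5, -2.9, 25.1]
opening: 0.16
finger_force: 55.4
```

Emit:
send_rows(series=[[[0,0,-0.2,0,0,0,-0.34],[0,0,0,0,0,0,-0.34],[0,0,0,0,0,0,-0.34],[0,0,-3,0,0,0,-0.34],[0,0,-5,0,0,0,-0.34],[0,0,-6,0,0,0,-0.34],[0.5,3,-5,0,0,0,-0.34],[0.5,4,-3,0,0,0,-0.34],[0,0,0,0,0,0,-0.34],[0,0,0,0,0,0,-0.34]]])

```text
time: 37.48
eef_pos: [0.5028, 0.2422, 0.2274]
tcp_rot: [-0.098, 0.995, -0.0, -0.002]
contact_force: [0.1, 0.2, 0.1]
opening: 0.328
finger_force: 0.0
```

```bash
python3 - <<'E'
from h import *
print(ctrl.get_state()["eef_pos"]);shot("w15");im=cv2.imread("pics/w15.png")
a=np.radians(101.2);e=np.array([np.cos(a),np.sin(a)]);n=np.array([-e[1],e[0]])
q=np.array(wproj("w15",(.5106,.2738,.011))).astype(int);x0=max(q[0]-125,0);y0=max(q[1]-110,0)
big=cv2.resize(im[y0:y0+230,x0:x0+270],None,fx=2.6,fy=2.6,interpolation=cv2.INTER_CUBIC);cv2.imwrite("pics/w15b.png",big)
E
```

```text
[0.50284708 0.24219059 0.22741955]
```

View pics/w15b.png

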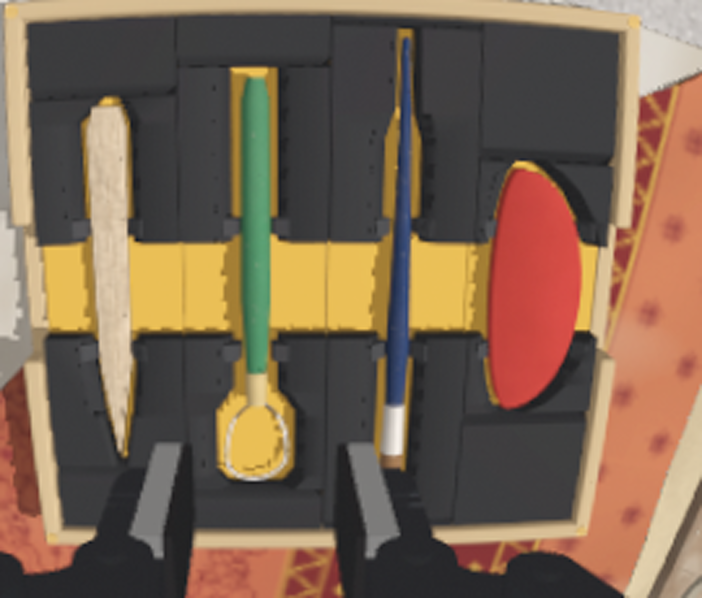

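All four tools lie in their cutouts, the right way round and at floor height. Handing in.

```bash
python3 -c "
from plant import ctrl
print(ctrl.sign_off())"
```

```text
the job is handed in; nothing more can be done
None
```

The job is handed in at 37 s: the red rib, green loop tool, blue brush and boxwood tool are each pressed down to a firm stop in their own cutouts, the right way round, and I never picked up or moved the wooden rib and plain loop.

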